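# Wedge the rocking bench instrument

## Task

The grey instrument on the bench rocks because the rubber foot under its near left corner (seen from the robot) is missing. Press down on that corner with a fingertip until the case visibly rocks and let it come back, then push the wooden wedge along the bench, thin end first, squarely under the front edge at that corner, until it is snug and the case neither rocks nor is jacked up. Prove it by pressing firmly on the same corner for a moment, then move clear; grasp and lift nothing, do not shove the instrument from its place, and leave the tin, brush and collar alone.

Things in the scene. Friction and masses are not known exactly. Their poses are not given: they have to be found in the camera images.
- case: Bench instrument, grey case with black front panel, 160 mm deep (x) x 200 mm wide (y), top 122 mm above the bench, about 2.5 kg, loose. Origin at bench level under its centre; +x from front panel (x = -80 mm, facing the robot) to back, +y to its left seen from the robot, z up. Flat underside 12 mm above the bench, on three rubber feet 12 mm high, 20 mm across.
- press_spot (a point): The place to press: on the case's top right above the missing foot, (-65, 80, 122) mm in its frame. Unwedged, 2 to 5 N here tips the case about the line through the feet at (-65, -80) and (65, 80) mm until its corner meets the bench (0.1 rad; this spot sinks about 10 mm); let go, it rocks back.
- missing_foot (a point): Bench-level point where the fourth foot is missing: (-65, 80, 0) mm in the case's frame. The gap under the case here is 12 mm. The other feet are at (-65, -80), (65, -80) and (65, 80) mm.
- wedge: Plain wooden wedge, loose on the bench in front of that corner, 110 mm long (x) x 45 mm wide (y), 60 g. Origin at the middle of its underside; thin end at x = +55 mm, 3 mm high; thick end at x = -55 mm, 25 mm high; straight slope between (12 mm high 45 mm from the thin end). Slides with about 1 N; once snug under the case the push force rises fast and friction keeps it there.
- wedge_tip (a point): Middle of the wedge's thin end, at bench level.
- wedge_back (a point): Middle of the wedge's upright thick end face (45 mm wide, 25 mm high), 12 mm above the bench: the face to push. The wedge's centre of mass is 41 mm ahead of this face.
- tin: Bystander: round aluminium tin, 48 mm across, 42 mm high, standing on the bench to the right of the wedge. Origin under its centre.
- brush: Bystander: brush about 170 mm long lying on the bench to the left. Origin at bench level within its length.
- collar: Bystander: black plastic collar, 32 mm across, 22 mm high, on the bench to the left of the wedge. Origin under its centre.
There are look-alikes about, which are no part of the job. Leave any blue or turquoise look-alike of the wedge alone.

How it is judged:
By the outcome, as a careful person would: the job done as asked, in the order asked, and still so for the second after the job is handed in, with the robot touching nothing.
It also fails if it takes over 61 s, if anything falls off the work surface, if the arm or the gripper's body presses on something with over 40 N, if the wrist force passes 120 N, or if a joint passes its speed limit or range.

## Robot

A 7-joint arm with a two-finger parallel gripper is mounted at the origin on the work surface. World frame = base frame: x ahead of the robot, y to its left, z up, the work surface at z = 0. Lengths are in m, angles in rad, forces in N, time in s.
With the tool pointing down it reaches from about 0.4 to 0.85 m from the base axis. Payload 10.4 kg.
Tool frame: the origin (TCP) lies midway between the tips of the shut fingers; the grasp point (between the pads) lies 19 mm behind it; z points along the fingers, y is the line along which they close (so a half turn about z gives the same grasp; the last joint's range is limited). The gripper opens to 87 mm and grips with 3 to 60 N. Pads are 19 mm wide; open, the fingers measure 117 mm over their backs; the gripper's body (75 mm by 190 mm) begins 51 mm behind the grasp point.
Start: joints at [1.087, 0.332, -0.065, 1.46, 0.022, 1.35, -0.088], TCP at [0.278, -0.56, 0.223] pointing down, gripper open.
Joint ranges: [-2.6, 2.6], [-0.5, 2.12], [-1.47, 1.34], [0.16, 2.42], [-1.27, 4.41], [0.06, 2.06], [-2.6, 2.6]. Speed limits (rad/s): [2.22, 2.22, 2.79, 2.79, 3.14, 3.14, 3.14].

## Interface

Orientations are given as a 3x3 rotation matrix whose columns are the frame's x, y, z axes.
In Python, from workcell import read_state, imaging, workorder gives the robot as it stands.
- The arm moves only by the tool drive_tool, never from a script. Its argument "plan" is a list of rows, each an object of numbers: "rx", "ry", "rz": the turn, a rotation vector about the tool's x, y, z in degrees; "x", "y", "z": the shift along the tool's x, y, z in mm; "fingers": the opening, from 0 (shut) to 1 (fully open). In form: [{"rx": .., "ry": .., "rz": .., "x": .., "y": .., "z": .., "fingers": ..}, ...]. A call has 1 to 5 rows; each row is the pose to reach, as a shift and turn from the pose commanded when the call began, along the tool's axes at that moment; what a row does not reach only later rows make up. A row lasts 1/10 s, in which the tool goes at most 50 mm and 8.59 degrees, less where a joint would pass 70% of its speed; a pose out of reach is approached as far as the arm can. A call with a gripper value outside its range is refused whole. The fingers move at their own pace and stop on an object; "squeeze" is the grip in N (left out, the last holds). Time passes only in rows, so rows that repeat a pose let the fingers close. It gives the time, the measured TCP pose, the force, the opening and the grip force at its end, in the units of the state.
- read_state(): the state, without advancing time (a new reading comes with each control period).
- imaging.get_image(name): name is "side" or "top" or "wrist"; returns (picture, depth): 420x560x3 uint8, red, green, blue; 420x560 float32, m along the optical axis (not along the pixel's ray), 0 where there is no reading.
- imaging.calibration(name): a dict with "vfov" (degrees; the focal length in pixels is half the picture's height over the tangent of half this angle, whatever the lens; pixels are square), "cx", "cy" (the principal point, pixels), "dist_coeffs" ([k1, k2, p1, p2, k3] as OpenCV has them; the pictures are not rectified), "extrinsics" (4x4, takes a point from world to camera coordinates). Camera axes: x right, y down, z forward; pixel columns grow to the right and rows downward; lengths in m; the calibration is good to about 2 mm. A picture is of the moment at which its call begins: read the wrist's pose just before it. calibration takes no time and is no camera call; for the wrist camera it gives the pose at the moment of the call.
- workorder.sign_off(): hands the job in; it is judged then, once.
The state is a dict: "time": time; "joint_pos": joint angles; "qvel": joint speeds; "joint_torque": joint torques, N m; "tool_pos": TCP position; "eef_rot": TCP orientation; "ft_force": force on the tool from outside, world axes, zero at the start; "wrist_torque": the same for the moment, N m; "opening": finger opening in m; "grip_force": force on a finger pad.
Only numpy, scipy, OpenCV 4.12 (cv2) and the standard library are available. Lean on these libraries where they do the work, as an engineer would, in place of code of your own. Each camera call takes 0.05 s, during which the arm holds its last target. There are 200 camera calls.

## Working session

There is one attempt and no reset: what is moved stays moved. The work goes in short steps, Python scripts to look and compute and a tool call to move; the robot and the scene stay as the last step left them, time stands still between calls to the robot, and variables do not carry over. Pictures are saved under pics/ and viewed, at most 10 in all, crops included, and the job is handed in when it is done.

Besides the shell and the picture viewer there is one more tool, called as a command line: name --argument value ..., lists and objects as JSON in quotes. drive_tool: Moves the arm, as the interface text tells. Its arguments: {"type":"object","properties":{"plan":{"type":"array"},"squeeze":{"type":"number"}},"required":["plan"]}

```bash
mkdir -p pics; ls; cat > h.py <<'E'
import numpy as np, cv2
from workcell import read_state, imaging, workorder
def K(c):
    f=210/np.tan(np.radians(c['vfov'])/2); return np.array([[f,0,c['cx']],[0,f,c['cy']],[0,0,1.]])
def grab(n):
    c=imaging.calibration(n); p,d=imaging.get_image(n); return c,p,d
def rays(c,uv):
    q=cv2.undistortPoints(np.array(uv,float).reshape(-1,1,2),K(c),np.array(c['dist_coeffs'],float)).reshape(-1,2)
    E=np.array(c['extrinsics']); R,t=E[:3,:3],E[:3,3]
    return -R.T@t, np.c_[q,np.ones(len(q))]@R   # origin, dirs with unit optical depth
def onplane(c,uv,z):
    o,d=rays(c,uv); return o+d*((z-o[2])/d[:,2])[:,None]
def cloud(c,d):
    v,u=np.mgrid[:420,:560]; o,r=rays(c,np.c_[u.ravel(),v.ravel()])
    P=o+r*d.reshape(-1,1); P[d.ravel()==0]=np.nan; return P.reshape(420,560,3)
def proj(c,P):
    E=np.array(c['extrinsics']); return cv2.projectPoints(np.array(P,float).reshape(-1,1,3),cv2.Rodrigues(E[:3,:3])[0],E[:3,3],K(c),np.array(c['dist_coeffs'],float))[0].reshape(-1,2)
E
python3 - <<'E'
from h import *
s=read_state(); print({k:np.round(v,3).tolist() for k,v in s.items()})
for n in('top','side'):
    c,p,d=grab(n); cv2.imwrite(f'pics/{n}0.png',p[:,:,::-1]); np.savez(f'{n}0.npz',p=p,d=d)
    E=np.array(c['extrinsics']); print(n,c['vfov'],c['dist_coeffs'],(-E[:3,:3].T@E[:3,3]).round(3),E[2,:3].round(3))
E
```

```text
pics
{'time': 0.0, 'joint_pos': [1.087, 0.333, -0.065, 1.461, 0.022, 1.35, -0.089], 'qvel': [0.0, -0.0, 0.0, -0.0, -0.001, -0.002, 0.0], 'joint_torque': [-0.0, -62.326, 0.024, -38.989, -0.061, 0.04, 0.0], 'tool_pos': [0.278, -0.559, 0.222], 'eef_rot': [[0.896, 0.445, -0.001], [0.445, -0.896, 0.001], [-0.0, -0.001, -1.0]], 'ft_force': [0.76, -0.007, -0.326], 'wrist_torque': [0.035, -0.022, -0.067], 'grip_force': 0.0, 'opening': 0.087}
top 50.18765740711276 [0.00071942 0.         0.         0.         0.        ] [0.443 0.019 1.21 ] [ 0.117 -0.024 -0.993]
side 44.613113336140636 [-0.01903084  0.          0.          0.          0.        ] [0.244 0.742 0.799] [ 0.317 -0.689 -0.652]
```

View pics/top0.png

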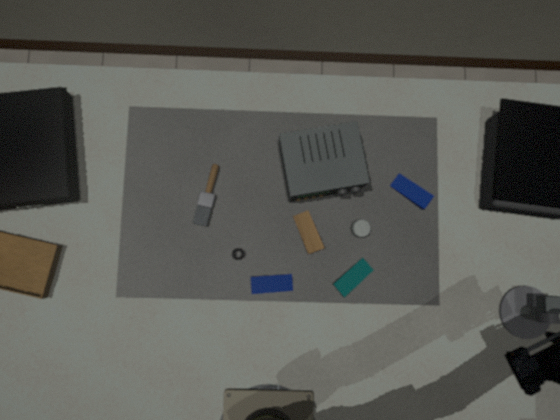

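View pics/side0.png

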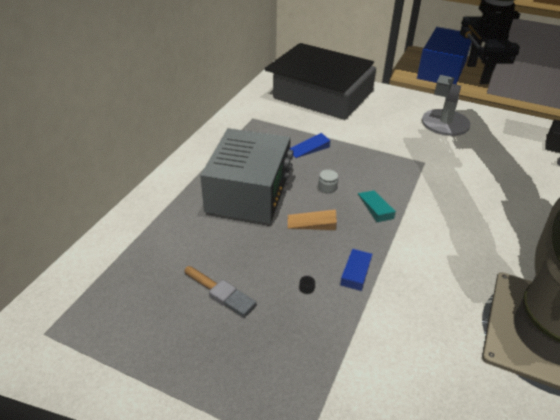

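The top view shows the case around (325,160), the wooden wedge at (309,232), the tin at (361,228), the collar at (238,254) and the brush near (207,195). The side view shows the wedge at (313,219) and the case at (247,175). Next I measure the case and the wedge.

```bash
python3 - <<'E'
from h import *
for n in('top','side'):
    c=imaging.calibration(n); z=np.load(n+'0.npz'); p,d=z['p'],z['d']; P=cloud(c,d)
    box=(P[...,0]>.3)&(P[...,0]<.85)&(abs(P[...,1])<.35)
    bench=box&(abs(P[...,2])<.006); print(n,'bench z',np.median(P[bench][:,2]).round(4))
    m=box&(P[...,2]>.115)&(P[...,2]<.13)
    k,l,st,_=cv2.connectedComponentsWithStats(m.astype(np.uint8)); i=1+st[1:,4].argmax()
    Q=P[l==i]; r=cv2.minAreaRect((Q[:,:2]*1000).astype(np.float32)); print('case top z',np.median(Q[:,2]).round(4),np.round(r[0],1),np.round(r[1],1),round(r[2],2)); print(cv2.boxPoints(r).round(1).tolist())
    h=cv2.cvtColor(p,cv2.COLOR_RGB2HSV)
    w=((h[...,0]>8)&(h[...,0]<25)&(h[...,1]>80)&box&(P[...,1]<.12)&(P[...,2]<.05)).astype(np.uint8)
    k,l,st,_=cv2.connectedComponentsWithStats(w); i=1+st[1:,4].argmax(); print('wedge px',st[i])
    Q=P[l==i]; r=cv2.minAreaRect((Q[:,:2]*1000).astype(np.float32)); print(np.round(r[0],1),np.round(r[1],1),round(r[2],2),cv2.boxPoints(r).round(1).tolist())
    A=np.c_[Q[:,:2],np.ones(len(Q))]; t=(Q[:,2]<.03); print('zrange',np.percentile(Q[:,2],[2,50,98]).round(4),'grad',np.linalg.lstsq(A,Q[:,2],rcond=None)[0].round(3))
    cs,_=cv2.findContours((l==i).astype(np.uint8),cv2.RETR_EXTERNAL,cv2.CHAIN_APPROX_NONE)
    rr=cv2.minAreaRect(cs[0]); print('pxbox',cv2.boxPoints(rr).round(1).tolist())
    for nm,uv in (('tin',(361,228)),('collar',(238,254))):
        if n=='top':
            print(nm,onplane(c,[uv],.042 if nm=='tin' else .022).round(3))
for n in('top','side'):
    p=np.load(n+'0.npz')['p']; a=p[120:270,230:400] if n=='top' else p[120:240,190:350]
    cv2.imwrite(f'pics/{n}crop.png',cv2.convertScaleAbs(cv2.resize(a,None,fx=4,fy=4,interpolation=cv2.INTER_CUBIC)[:,:,::-1],alpha=1.8))
E
```

```text
top bench z 0.0003
case top z 0.1216 [ 702.2 -118.4] [162.5 200.7] 11.72
[[602.2000122070312, -36.599998474121094], [643.0, -233.1999969482422], [802.2000122070312, -200.1999969482422], [761.4000244140625, -3.5999999046325684]]
wedge px [294 211  30  43 672]
[526.  -95.3] [110.4  48.6] 21.58 [[465.79998779296875, -93.0], [483.6000061035156, -138.1999969482422], [586.2999877929688, -97.5999984741211], [568.5, -52.400001525878906]]
zrange [0.0011 0.0143 0.0263] grad [-0.187 -0.059  0.106]
pxbox [[292.79998779296875, 215.89999389648438], [308.6000061035156, 209.60000610351562], [323.8999938964844, 247.6999969482422], [308.0, 254.0]]
tin [[ 0.537 -0.23   0.042]]
collar [[0.46  0.09  0.022]]
side bench z 0.0005
case top z 0.1211 [ 701.7 -117.7] [161.9 207.6] 11.6
[[601.5, -32.29999923706055], [643.2999877929688, -235.60000610351562], [801.9000244140625, -203.10000610351562], [760.0999755859375, 0.20000000298023224]]
wedge px [288 210  49  20 827]
[ 530.6 -103.5] [108.2  79.1] 23.75 [[465.20001220703125, -89.0999984741211], [497.0, -161.5], [596.0999755859375, -117.9000015258789], [564.2000122070312, -45.5]]
zrange [-0.0006  0.0117  0.024 ] grad [-0.15  -0.067  0.084]
pxbox [[288.0, 210.0], [336.0, 210.0], [336.0, 229.0], [288.0, 229.0]]
```

View pics/topcrop.png

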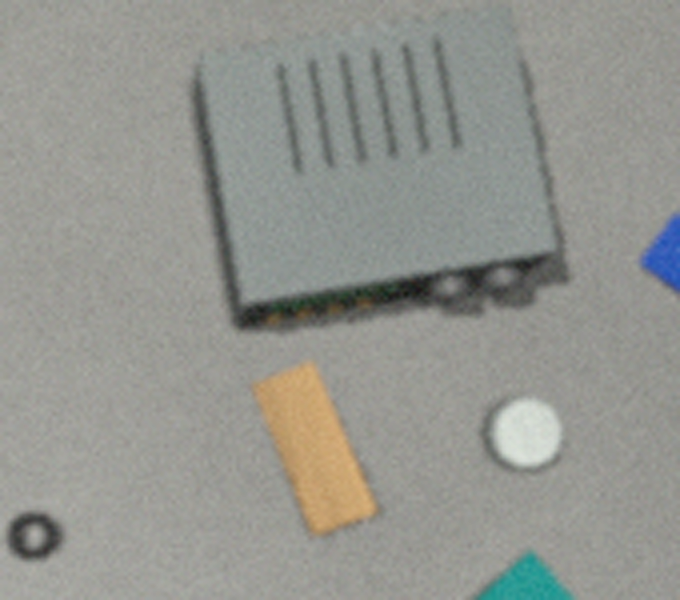

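The enlarged crop shows the wedge with its thin end up at about (282,372), the case's near-left corner at (235,318), the tin at (525,433) and the collar at (35,537). In the case frame the wedge is turned about +10° and sits about 15–20 mm too far right. I'll move above the press spot at world (622, -53).

drive_tool --plan '[{"x": 533,"y": -300,"z": 30,"rz": 14.7,"fingers": 0},{"x": 533,"y": -300,"z": 30,"rz": 14.7,"fingers": 0},{"x": 533,"y": -300,"z": 30,"rz": 14.7,"fingers": 0},{"x": 533,"y": -300,"z": 30,"rz": 14.7,"fingers": 0},{"x": 533,"y": -300,"z": 30,"rz": 14.7,"fingers": 0}]' --squeeze 10

```text
schema error: expected keys rx, ry, rz, x, y, z, fingers
```

```bash
cat >> h.py <<'E'
CX=np.array([.702,-.118]); CY=11.7
def c2w(x,y,yaw=CY,o=CX):
    a=np.radians(yaw); return o+np.array([x*np.cos(a)-y*np.sin(a),x*np.sin(a)+y*np.cos(a)])/1000
def todo(x,y,z,yaw=CY):
    s=read_state(); R=np.array(s['eef_rot']); a=np.radians(yaw)
    G=np.array([[np.cos(a),np.sin(a),0],[np.sin(a),-np.cos(a),0],[0,0,-1]])
    print('t',round(s['time'],2),'pos',np.round(s['tool_pos'],4),'F',np.round(s['ft_force'],1),'op',round(s['opening'],3))
    print('xyz mm',(R.T@(np.array([x,y,z])-s['tool_pos'])*1000).round(1),'rot deg',np.degrees(cv2.Rodrigues(R.T@G)[0].ravel()).round(1))
E
python3 -c "
from h import *
p=c2w(-65,80);print(p);todo(*p,.14)"
```

```text
[ 0.62212753 -0.05284335]
t 0.1 pos [ 0.2777 -0.5595  0.2219] F [-0.6  0.5  0. ] op 0.087
xyz mm [ 533.8 -300.6   82.2] rot deg [-0.1  0.  14.7]
```

All seven keys are needed in each row.

drive_tool --plan '[{"rx": 0,"ry": 0,"rz": 14.7,"x": 533,"y": -300,"z": 30,"fingers": 0},{"rx": 0,"ry": 0,"rz": 14.7,"x": 533,"y": -300,"z": 30,"fingers": 0},{"rx": 0,"ry": 0,"rz": 14.7,"x": 533,"y": -300,"z": 30,"fingers": 0},{"rx": 0,"ry": 0,"rz": 14.7,"x": 533,"y": -300,"z": 30,"fingers": 0},{"rx": 0,"ry": 0,"rz": 14.7,"x": 533,"y": -300,"z": 30,"fingers": 0}]' --squeeze 10

```text
time: 0.6
tool_pos: [0.4184, -0.3524, 0.2101]
eef_rot: [[0.979, 0.203, -0.0], [0.203, -0.979, -0.0], [-0.0, -0.0, -1.0]]
ft_force: [1.1, -0.4, 0.6]
opening: 0.0548
grip_force: 0.0
```

```bash
python3 -c "
from h import *
p=c2w(-65,80);todo(*p,.15)"
```

```text
t 0.6 pos [ 0.4184 -0.3524  0.2101] F [ 1.1 -0.4  0.6] op 0.055
xyz mm [ 260.2 -252.    60.1] rot deg [-0.  0. -0.]
```

drive_tool --plan '[{"rx": 0,"ry": 0,"rz": 0,"x": 260,"y": -252,"z": 45,"fingers": 0},{"rx": 0,"ry": 0,"rz": 0,"x": 260,"y": -252,"z": 45,"fingers": 0},{"rx": 0,"ry": 0,"rz": 0,"x": 260,"y": -252,"z": 45,"fingers": 0},{"rx": 0,"ry": 0,"rz": 0,"x": 260,"y": -252,"z": 45,"fingers": 0},{"rx": 0,"ry": 0,"rz": 0,"x": 260,"y": -252,"z": 45,"fingers": 0}]'

```text
time: 1.1
tool_pos: [0.5578, -0.1473, 0.1791]
eef_rot: [[0.979, 0.203, -0.0], [0.203, -0.979, -0.0], [-0.0, 0.0, -1.0]]
ft_force: [1.6, 0.0, 0.7]
opening: 0.0147
grip_force: 0.0
```

```bash
python3 -c "
from h import *
p=c2w(-65,80);todo(*p,.14)"
```

```text
t 1.1 pos [ 0.5578 -0.1473  0.1791] F [1.6 0.  0.7] op 0.015
xyz mm [ 82.1 -79.5  39.1] rot deg [ 0.  0. -0.]
```

drive_tool --plan '[{"rx": 0,"ry": 0,"rz": 0,"x": 82,"y": -80,"z": 30,"fingers": 0},{"rx": 0,"ry": 0,"rz": 0,"x": 82,"y": -80,"z": 45,"fingers": 0},{"rx": 0,"ry": 0,"rz": 0,"x": 82,"y": -80,"z": 45,"fingers": 0},{"rx": 0,"ry": 0,"rz": 0,"x": 82,"y": -80,"z": 45,"fingers": 0}]'

```text
time: 1.5
tool_pos: [0.6211, -0.0495, 0.132]
eef_rot: [[0.978, 0.208, -0.003], [0.208, -0.978, 0.003], [-0.003, -0.003, -1.0]]
ft_force: [-0.1, -0.3, 0.0]
opening: 0.0006
grip_force: 0.0
```

```bash
python3 - <<'E'
from h import *
p=c2w(-65,80);todo(*p,.122)
c,p,d=grab('top'); np.savez('topA.npz',p=p,d=d); c,q,d2=grab('side'); np.savez('sideA.npz',p=q,d=d2)
cv2.imwrite('pics/A.png',cv2.resize(q[80:300,150:430],None,fx=2.8,fy=2.7)[:,:,::-1])
E
```

```text
t 1.5 pos [ 0.6211 -0.0495  0.132 ] F [-0.1 -0.3  0. ] op 0.001
xyz mm [0.3 3.5 9.9] rot deg [-0.2  0.2  0.3]
```

View pics/A.png

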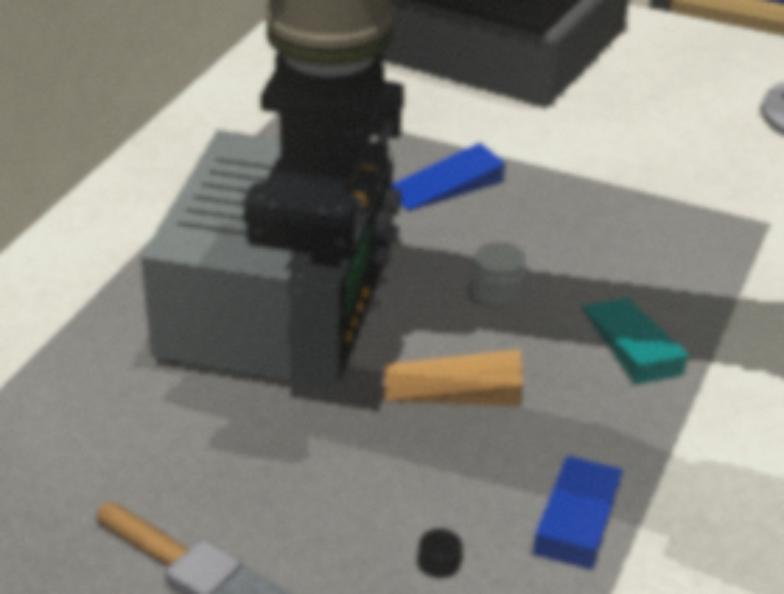

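The gripper is poised over the near-left corner (tip near (320,265) in the crop), and the wedge is untouched. Now the first press.

drive_tool --plan '[{"rx": 0,"ry": 0,"rz": 0,"x": 0,"y": 1,"z": 6,"fingers": 0},{"rx": 0,"ry": 0,"rz": 0,"x": 0,"y": 1,"z": 9,"fingers": 0},{"rx": 0,"ry": 0,"rz": 0,"x": 0,"y": 1,"z": 12,"fingers": 0},{"rx": 0,"ry": 0,"rz": 0,"x": 0,"y": 1,"z": 14,"fingers": 0},{"rx": 0,"ry": 0,"rz": 0,"x": 0,"y": 1,"z": 16,"fingers": 0}]'

```text
time: 2.1
tool_pos: [0.6209, -0.0551, 0.1194]
eef_rot: [[0.979, 0.203, -0.001], [0.203, -0.979, -0.0], [-0.001, -0.0, -1.0]]
ft_force: [-8.8, 1.9, 13.2]
opening: 0.0004
grip_force: 6.5
```

```bash
python3 - <<'E'
from h import *
p=c2w(-65,80);todo(*p,.122)
E
```

```text
t 2.1 pos [ 0.6209 -0.0551  0.1194] F [-8.8  1.9 13.2] op 0.0
xyz mm [ 1.7 -2.  -2.6] rot deg [-0.  0. -0.]
```

drive_tool --plan '[{"rx": 0,"ry": 0,"rz": 0,"x": 0,"y": 0,"z": 1,"fingers": 0},{"rx": 0,"ry": 0,"rz": 0,"x": 0,"y": 0,"z": 1,"fingers": 0}]'

```text
time: 2.3
tool_pos: [0.6209, -0.0548, 0.1185]
eef_rot: [[0.979, 0.203, -0.001], [0.203, -0.979, 0.0], [-0.001, -0.0, -1.0]]
ft_force: [-6.7, 1.0, 9.7]
opening: 0.0005
grip_force: 5.3
```

```bash
python3 - <<'E'
from h import *
for n in('top','side'):
    c,p,d=grab(n); np.savez(n+'B.npz',p=p,d=d); P=cloud(c,d); P0=cloud(c,np.load(n+'A.npz')['d'])
    # heights along patches of the case top in case frame
    a=np.radians(CY); X=((P-[.702,-.118,0])[...,:2]@np.array([[np.cos(a),-np.sin(a)],[np.sin(a),np.cos(a)]]))*1000
    for x,y in((-60,-80),(-20,-80),(60,-80),(60,80),(0,80),(0,0),(-60,0),(-60,30)):
        m=(abs(X[...,0]-x)<10)&(abs(X[...,1]-y)<10)&(abs(P[...,2]-.12)<.02)
        print(n,x,y,m.sum(),(np.nanmedian(P[m][:,2])*1000).round(1) if m.any() else None, (np.nanmedian(P0[m][:,2])*1000).round(1) if m.any() else None)
todo(*c2w(-65,80),.112)
E
```

```text
top -60 -80 68 122.0 121.7
top -20 -80 66 123.2 121.9
top 60 -80 62 126.2 121.7
top 60 80 0 None None
top 0 80 0 None None
top 0 0 0 None None
top -60 0 0 None None
top -60 30 0 None None
side -60 -80 0 None None
side -20 -80 0 None None
side 60 -80 35 125.8 121.1
side 60 80 49 121.6 121.5
side 0 80 46 119.0 121.0
side 0 0 1 123.3 243.6
side -60 0 0 None None
side -60 30 0 None None
t 2.4 pos [ 0.621  -0.0549  0.1186] F [-6.8  0.7 10.6] op 0.0
xyz mm [ 1.5 -1.8  6.6] rot deg [-0.  0. -0.]
```

The case is rocking: the far corner is up 4.5 mm. Its top swings toward the robot as it tips, so the fingertip follows to keep from shoving it.

drive_tool --plan '[{"rx": 0,"ry": 0,"rz": 0,"x": -2,"y": -1,"z": 1,"fingers": 0},{"rx": 0,"ry": 0,"rz": 0,"x": -4,"y": -3,"z": 2,"fingers": 0},{"rx": 0,"ry": 0,"rz": 0,"x": -6,"y": -4,"z": 4,"fingers": 0},{"rx": 0,"ry": 0,"rz": 0,"x": -7,"y": -5,"z": 5,"fingers": 0},{"rx": 0,"ry": 0,"rz": 0,"x": -8,"y": -6,"z": 6,"fingers": 0}]'

```text
time: 2.9
tool_pos: [0.6139, -0.0517, 0.1127]
eef_rot: [[0.979, 0.202, 0.004], [0.202, -0.979, -0.001], [0.004, 0.002, -1.0]]
ft_force: [3.8, -3.2, 10.4]
opening: 0.0002
grip_force: 4.5
```

```bash
cat >> h.py <<'E'
def tops():
  for n in('top','side'):
    c,p,d=grab(n); P=cloud(c,d)
    a=np.radians(CY); X=((P-[.702,-.118,0])[...,:2]@np.array([[np.cos(a),-np.sin(a)],[np.sin(a),np.cos(a)]]))*1000
    for x,y in((-60,-80),(60,-80),(60,80),(0,80),(-60,70)):
        m=(abs(X[...,0]-x)<10)&(abs(X[...,1]-y)<10)&(abs(P[...,2]-.12)<.02)
        if m.sum()>9: print(n,x,y,m.sum(),(np.nanmedian(P[m][:,2])*1000).round(1))
  return
E
python3 - <<'E'
from h import *
tops(); todo(*c2w(-65,80),.112)
E
```

```text
top -60 -80 64 123.6
top 60 -80 64 133.3
side 60 -80 42 133.1
side 60 80 53 122.0
side 0 80 53 116.6
t 3.0 pos [ 0.614  -0.0517  0.1129] F [ 3.2 -1.5  7.2] op 0.0
xyz mm [7.7 2.7 0.9] rot deg [ 0.1 -0.2 -0. ]
```

The case is fully rocked (far corner up about 11 mm). I let it come back along the reverse path.

drive_tool --plan '[{"rx": 0,"ry": 0,"rz": 0,"x": 3,"y": 2,"z": -3,"fingers": 0},{"rx": 0,"ry": 0,"rz": 0,"x": 6,"y": 4,"z": -7,"fingers": 0},{"rx": 0,"ry": 0,"rz": 0,"x": 7,"y": 5,"z": -13,"fingers": 0},{"rx": 0,"ry": 0,"rz": 0,"x": 5,"y": 4,"z": -30,"fingers": 0},{"rx": 0,"ry": 0,"rz": 0,"x": 0,"y": 0,"z": -60,"fingers": 0}]'

```text
time: 3.5
tool_pos: [0.6113, -0.0511, 0.171]
eef_rot: [[0.979, 0.202, -0.004], [0.202, -0.979, 0.0], [-0.003, -0.001, -1.0]]
ft_force: [-0.4, -0.9, 1.3]
opening: 0.0004
grip_force: 0.0
```

drive_tool --plan '[{"rx": 0,"ry": 0,"rz": 0,"x": -50,"y": 0,"z": 0,"fingers": 0},{"rx": 0,"ry": 0,"rz": 0,"x": -100,"y": 10,"z": 0,"fingers": 0},{"rx": 0,"ry": 0,"rz": 0,"x": -140,"y": 40,"z": 0,"fingers": 0},{"rx": 0,"ry": 0,"rz": 0,"x": -140,"y": 70,"z": 0,"fingers": 0}]'

```text
time: 3.9
tool_pos: [0.4854, -0.1494, 0.1728]
eef_rot: [[0.979, 0.202, -0.001], [0.202, -0.979, -0.002], [-0.002, 0.002, -1.0]]
ft_force: [0.8, -0.4, -0.9]
opening: 0.0002
grip_force: 0.0
```

```bash
cat >> h.py <<'E'
def look(n='top',save=None):
    c,p,d=grab(n); P=cloud(c,d)
    if save: cv2.imwrite(save,p[:,:,::-1])
    box=(P[...,0]>.3)&(P[...,0]<.85)&(abs(P[...,1])<.35)
    m=box&(P[...,2]>.112)&(P[...,2]<.132)
    k,l,st,_=cv2.connectedComponentsWithStats(m.astype(np.uint8)); i=1+st[1:,4].argmax()
    Q=P[l==i]; r=cv2.minAreaRect((Q[:,:2]*1000).astype(np.float32)); print(n,'case',np.round(r[0],1),np.round(r[1],1),round(r[2],2),'z',np.round(np.median(Q[:,2]),4))
    A=np.c_[Q[:,:2]-[.702,-.118],np.ones(len(Q))]; g=np.linalg.lstsq(A,Q[:,2],rcond=None)[0]; print('  tilt',g.round(4))
    h=cv2.cvtColor(p,cv2.COLOR_RGB2HSV)
    w=((h[...,0]>8)&(h[...,0]<25)&(h[...,1]>80)&box&(P[...,1]<.03)&(P[...,2]<.05)).astype(np.uint8)
    k,l,st,_=cv2.connectedComponentsWithStats(w); i=1+st[1:,4].argmax()
    Q=P[l==i]; r=cv2.minAreaRect((Q[:,:2]*1000).astype(np.float32)); b=cv2.boxPoints(r); print('  wedge',np.round(r[0],1),np.round(r[1],1),round(r[2],2),b.round(1).tolist())
    a=np.radians(CY); B=(b/1000-CX)@np.array([[np.cos(a),-np.sin(a)],[np.sin(a),np.cos(a)]])*1000; print('  in case frame',B.round(1).tolist(),'centre',B.mean(0).round(1))
E
python3 - <<'E'
from h import *
look(); todo(*c2w(-190,25),.1)
E
```

```text
top case [ 702.5 -118.4] [162.3 200.4] 11.49 z 0.1216
  tilt [ 0.0035 -0.0003  0.1216]
  wedge [545.8 -86.2] [65.2 46.5] 23.56 [[506.6000061035156, -77.9000015258789], [525.2000122070312, -120.5], [585.0, -94.5], [566.4000244140625, -51.79999923706055]]
  in case frame [[-183.2, 78.9], [-173.6, 33.4], [-109.8, 46.8], [-119.4, 92.3]] centre [-146.5   62.8]
t 3.95 pos [ 0.4877 -0.155   0.1731] F [-1.3 -5.7 -0.2] op 0.001
xyz mm [ 27.2 -18.3  73. ] rot deg [ 0.2 -0.  -0.4]
```

The case came back level in its place. Next, nudge the wedge sideways into line from its right flank. I'll work out the moves to the approach point.

```bash
python3 - <<'E'
from h import *
todo(*c2w(-183,3),.009,21.6)
E
```

```text
t 3.95 pos [ 0.4877 -0.155   0.1731] F [-1.3 -5.7 -0.2] op 0.001
xyz mm [ 34.4   3.3 164.1] rot deg [  0.2   0.  -10.3]
```

drive_tool --plan '[{"rx": 0,"ry": 0,"rz": -5,"x": 34,"y": 3,"z": 40,"fingers": 0},{"rx": 0,"ry": 0,"rz": -10,"x": 34,"y": 3,"z": 80,"fingers": 0},{"rx": 0,"ry": 0,"rz": -10,"x": 34,"y": 3,"z": 110,"fingers": 0},{"rx": 0,"ry": 0,"rz": -10,"x": 34,"y": 3,"z": 110,"fingers": 0},{"rx": 0,"ry": 0,"rz": -10,"x": 34,"y": 3,"z": 110,"fingers": 0}]'

```text
time: 4.45
tool_pos: [0.524, -0.1436, 0.0629]
eef_rot: [[0.929, 0.37, 0.0], [0.37, -0.929, 0.0], [0.0, 0.0, -1.0]]
ft_force: [1.0, 0.5, 0.7]
opening: 0.0006
grip_force: 0.0
```

```bash
python3 - <<'E'
from h import *
todo(*c2w(-183,3),.009,21.6)
E
```

```text
t 4.45 pos [ 0.524  -0.1436  0.0629] F [1.  0.5 0.7] op 0.001
xyz mm [-4.8  7.3 53.9] rot deg [ 0.  -0.   0.1]
```

drive_tool --plan '[{"rx": 0,"ry": 0,"rz": 0,"x": -5,"y": 7,"z": 20,"fingers": 0},{"rx": 0,"ry": 0,"rz": 0,"x": -5,"y": 7,"z": 40,"fingers": 0},{"rx": 0,"ry": 0,"rz": 0,"x": -5,"y": 7,"z": 53,"fingers": 0},{"rx": 0,"ry": 0,"rz": 0,"x": -5,"y": 7,"z": 54,"fingers": 0},{"rx": 0,"ry": 0,"rz": 0,"x": -5,"y": 7,"z": 54,"fingers": 0}]'

```text
time: 4.95
tool_pos: [0.5223, -0.1521, 0.0088]
eef_rot: [[0.929, 0.37, 0.001], [0.37, -0.929, -0.0], [0.001, 0.001, -1.0]]
ft_force: [-0.1, 0.2, 0.5]
opening: 0.0005
grip_force: 0.0
```

```bash
python3 - <<'E'
from h import *
todo(*c2w(-191,39.5),.009,11.7)
c,p,d=grab('side'); cv2.imwrite('pics/B.png',cv2.resize(p[130:280,230:430],None,fx=4,fy=4)[:,:,::-1])
E
```

```text
t 4.95 pos [ 0.5223 -0.1521  0.0088] F [-0.1  0.2  0.5] op 0.001
xyz mm [ -1.6 -37.3  -0.2] rot deg [ 0.  -0.1 10. ]
```

View pics/B.png

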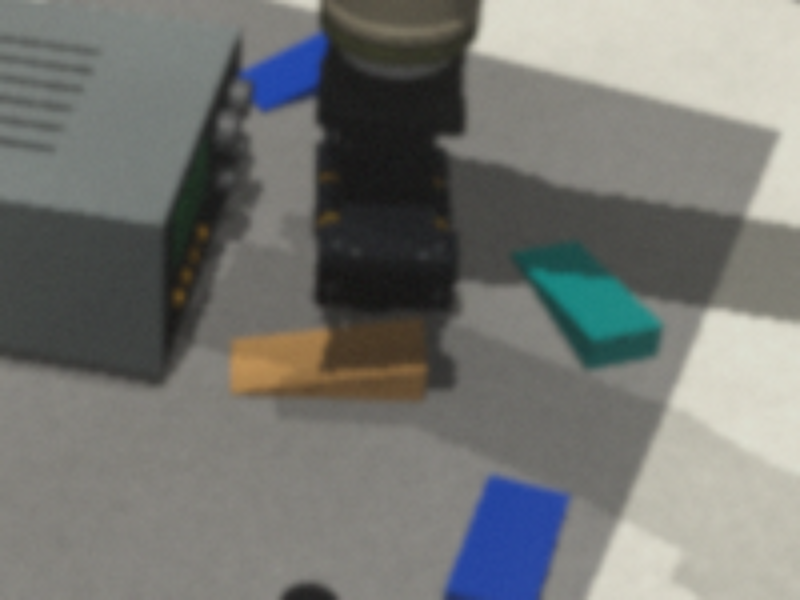

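The gripper stands just right of the wedge, which is untouched with its tip at (232,365) and its back at (425,360). I push it gently left while turning it.

drive_tool --plan '[{"rx": 0,"ry": 0,"rz": 0,"x": 0,"y": -5,"z": 0,"fingers": 0},{"rx": 0,"ry": 0,"rz": 0,"x": 0,"y": -10,"z": 0,"fingers": 0},{"rx": 0,"ry": 0,"rz": 1.5,"x": 0,"y": -14,"z": 0,"fingers": 0},{"rx": 0,"ry": 0,"rz": 3,"x": 0,"y": -18,"z": 0,"fingers": 0},{"rx": 0,"ry": 0,"rz": 5,"x": -1,"y": -22,"z": 0,"fingers": 0}]'

```text
time: 5.5
tool_pos: [0.5124, -0.1314, 0.0079]
eef_rot: [[0.958, 0.287, 0.001], [0.287, -0.958, -0.0], [0.001, 0.0, -1.0]]
ft_force: [-1.3, -0.2, 0.7]
opening: 0.0006
grip_force: 0.1
```

drive_tool --plan '[{"rx": 0,"ry": 0,"rz": 1.5,"x": 0,"y": -4,"z": 0,"fingers": 0},{"rx": 0,"ry": 0,"rz": 3,"x": 0,"y": -7,"z": 0,"fingers": 0},{"rx": 0,"ry": 0,"rz": 4,"x": 0,"y": -10,"z": 0,"fingers": 0},{"rx": 0,"ry": 0,"rz": 5,"x": 0,"y": -13,"z": 0,"fingers": 0},{"rx": 0,"ry": 0,"rz": 5,"x": 0,"y": -13,"z": 0,"fingers": 0}]'

```text
time: 6.0
tool_pos: [0.5086, -0.1191, 0.0076]
eef_rot: [[0.979, 0.203, 0.0], [0.203, -0.979, 0.0], [0.0, -0.0, -1.0]]
ft_force: [-0.3, 0.8, 0.3]
opening: 0.0006
grip_force: 0.0
```

```bash
python3 - <<'E'
from h import *
look('side','pics/C.png'); todo(*c2w(-191,39.5),.009,11.7)
E
```

```text
side case [ 702.2 -118.4] [163.2 206.4] 11.74 z 0.121
  tilt [ 0.0065 -0.0056  0.1209]
  wedge [528.1 -84.5] [113.6  60.1] 9.29 [[467.20001220703125, -64.0], [476.8999938964844, -123.30000305175781], [589.0, -105.0], [579.2999877929688, -45.70000076293945]]
  in case frame [[-219.0, 100.5], [-221.5, 40.4], [-108.0, 35.7], [-105.5, 95.7]] centre [-163.5   68.1]
t 6.05 pos [ 0.5086 -0.1194  0.0076] F [0.5 0.9 0.5] op 0.0
xyz mm [-1.4 -1.7 -1.4] rot deg [ 0. -0.  0.]
```

drive_tool --plan '[{"rx": 0,"ry": 0,"rz": 0,"x": 0,"y": 12,"z": 0,"fingers": 0},{"rx": 0,"ry": 0,"rz": 0,"x": -30,"y": 25,"z": -20,"fingers": 0},{"rx": 0,"ry": 0,"rz": 0,"x": -70,"y": 25,"z": -50,"fingers": 0.14},{"rx": 0,"ry": 0,"rz": 0,"x": -110,"y": 15,"z": -50,"fingers": 0.14},{"rx": 0,"ry": 0,"rz": 0,"x": -130,"y": 0,"z": -50,"fingers": 0.14}]'

```text
time: 6.55
tool_pos: [0.379, -0.1482, 0.058]
eef_rot: [[0.98, 0.199, 0.0], [0.199, -0.98, -0.001], [0.0, 0.001, -1.0]]
ft_force: [0.6, 0.4, -0.4]
opening: 0.0104
grip_force: 0.0
```

```bash
python3 - <<'E'
from h import *
look('top','pics/D.png'); todo(*c2w(-245,77),.01,11.7)
E
```

```text
top case [ 702.2 -118.4] [163.8 200.4] 11.69 z 0.1217
  tilt [ 0.0032 -0.0014  0.1216]
  wedge [526.2 -84.2] [109.1  48.9] 12.48 [[467.70001220703125, -72.0999984741211], [478.20001220703125, -119.80000305175781], [584.7999877929688, -96.19999694824219], [574.2000122070312, -48.5]]
  in case frame [[-220.2, 92.5], [-219.5, 43.6], [-110.4, 45.1], [-111.0, 93.9]] centre [-165.3   68.8]
t 6.6 pos [ 0.3763 -0.1461  0.0572] F [-1.4  1.9 -1.5] op 0.012
xyz mm [ 79.7 -38.6  47. ] rot deg [-0.   0.2 -0.1]
```

Yaw is now within 1° of the case, but the wedge sits at y≈69 rather than about 78. One more straight side nudge at the centre of mass.

```bash
python3 - <<'E'
from h import *
todo(*c2w(-179,25),.058,11.7)
E
```

```text
t 6.6 pos [ 0.3763 -0.1461  0.0572] F [-1.4  1.9 -1.5] op 0.012
xyz mm [145.7  13.2  -1.2] rot deg [-0.   0.2 -0.1]
```

drive_tool --plan '[{"rx": 0,"ry": 0,"rz": 0,"x": 40,"y": 13,"z": 0,"fingers": 0},{"rx": 0,"ry": 0,"rz": 0,"x": 85,"y": 13,"z": 0,"fingers": 0},{"rx": 0,"ry": 0,"rz": 0,"x": 125,"y": 13,"z": 0,"fingers": 0},{"rx": 0,"ry": 0,"rz": 0,"x": 146,"y": 13,"z": 0,"fingers": 0},{"rx": 0,"ry": 0,"rz": 0,"x": 146,"y": 13,"z": 0,"fingers": 0}]'

```text
time: 7.1
tool_pos: [0.5295, -0.1287, 0.0574]
eef_rot: [[0.979, 0.204, 0.001], [0.204, -0.979, 0.001], [0.002, -0.001, -1.0]]
ft_force: [-0.9, 0.3, 0.8]
opening: 0.0003
grip_force: 0.0
```

```bash
python3 - <<'E'
from h import *
todo(*c2w(-179,25),.009,11.7)
E
```

```text
t 7.1 pos [ 0.5295 -0.1287  0.0574] F [-0.9  0.3  0.8] op 0.0
xyz mm [-8.  -0.5 48.3] rot deg [-0.  -0.1  0.1]
```

drive_tool --plan '[{"rx": 0,"ry": 0,"rz": 0,"x": -4,"y": 0,"z": 20,"fingers": 0},{"rx": 0,"ry": 0,"rz": 0,"x": -8,"y": 0,"z": 40,"fingers": 0},{"rx": 0,"ry": 0,"rz": 0,"x": -8,"y": 0,"z": 48,"fingers": 0},{"rx": 0,"ry": 0,"rz": 0,"x": -8,"y": 0,"z": 48,"fingers": 0}]'

```text
time: 7.5
tool_pos: [0.5179, -0.1314, 0.0086]
eef_rot: [[0.979, 0.202, -0.002], [0.202, -0.979, 0.0], [-0.002, -0.001, -1.0]]
ft_force: [0.3, 0.5, 0.1]
opening: 0.0008
grip_force: 0.0
```

```bash
python3 - <<'E'
from h import *
todo(*c2w(-179,47),.009,11.7)
E
```

```text
t 7.5 pos [ 0.5179 -0.1314  0.0086] F [0.3 0.5 0.1] op 0.001
xyz mm [  4.  -22.8  -0.3] rot deg [-0.   0.1 -0. ]
```

drive_tool --plan '[{"rx": 0,"ry": 0,"rz": 0,"x": 4,"y": -6,"z": 0,"fingers": 0},{"rx": 0,"ry": 0,"rz": 0,"x": 4,"y": -11,"z": 0,"fingers": 0},{"rx": 0,"ry": 0,"rz": 0,"x": 4,"y": -15,"z": 0,"fingers": 0},{"rx": 0,"ry": 0,"rz": 0,"x": 4,"y": -19,"z": 0,"fingers": 0},{"rx": 0,"ry": 0,"rz": 0,"x": 4,"y": -23,"z": 0,"fingers": 0}]'

```text
time: 8.0
tool_pos: [0.5184, -0.1071, 0.0098]
eef_rot: [[0.979, 0.203, 0.001], [0.203, -0.979, -0.0], [0.0, 0.0, -1.0]]
ft_force: [0.2, -0.1, 0.2]
opening: 0.0002
grip_force: 0.2
```

drive_tool --plan '[{"rx": 0,"ry": 0,"rz": 0,"x": 0,"y": 10,"z": 0,"fingers": 0},{"rx": 0,"ry": 0,"rz": 0,"x": -30,"y": 25,"z": -20,"fingers": 0},{"rx": 0,"ry": 0,"rz": 0,"x": -70,"y": 25,"z": -50,"fingers": 0.25},{"rx": 0,"ry": 0,"rz": 0,"x": -105,"y": 10,"z": -50,"fingers": 0.25},{"rx": 0,"ry": 0,"rz": 0,"x": -120,"y": -15,"z": -50,"fingers": 0.25}]'

```text
time: 8.5
tool_pos: [0.3956, -0.1196, 0.06]
eef_rot: [[0.98, 0.198, 0.0], [0.198, -0.98, -0.001], [0.0, 0.001, -1.0]]
ft_force: [0.7, 1.8, -0.3]
opening: 0.0168
grip_force: 0.0
```

```bash
python3 - <<'E'
from h import *
look('top','pics/E.png'); todo(*c2w(-250,77),.058,11.7)
E
```

```text
top case [ 701.9 -118.4] [163.7 200. ] 11.57 z 0.1215
  tilt [ 0.0039 -0.0007  0.1215]
  wedge [523.2 -73.7] [110.3  48.5] 13.51 [[463.8999938964844, -63.0], [475.29998779296875, -110.19999694824219], [582.5, -84.4000015258789], [571.2000122070312, -37.20000076293945]]
  in case frame [[-222.0, 102.1], [-220.4, 53.6], [-110.2, 57.1], [-111.7, 105.6]] centre [-166.1   79.6]
t 8.55 pos [ 0.3934 -0.1154  0.0593] F [ 0.   2.7 -1.4] op 0.018
xyz mm [ 51.7 -12.    1.1] rot deg [-0.   0.1 -0.1]
```

The wedge is at y≈80 mm, yaw +1.8°: good. I go down behind it with the fingers slightly spread, for a broad, stable pushing face.

drive_tool --plan '[{"rx": 0,"ry": 0,"rz": 0,"x": 20,"y": -14,"z": 0,"fingers": 0.25},{"rx": 0,"ry": 0,"rz": 0,"x": 45,"y": -14,"z": 0,"fingers": 0.25},{"rx": 0,"ry": 0,"rz": 0,"x": 47,"y": -14,"z": 15,"fingers": 0.25},{"rx": 0,"ry": 0,"rz": 0,"x": 47,"y": -14,"z": 30,"fingers": 0.25},{"rx": 0,"ry": 0,"rz": 0,"x": 47,"y": -14,"z": 30,"fingers": 0.25}]'

```text
time: 9.05
tool_pos: [0.4399, -0.0941, 0.028]
eef_rot: [[0.979, 0.203, -0.003], [0.203, -0.979, 0.001], [-0.003, -0.001, -1.0]]
ft_force: [-0.9, -0.5, 0.3]
opening: 0.0219
grip_force: 0.0
```

```bash
python3 - <<'E'
from h import *
todo(*c2w(-248,79),.010,11.7)
E
```

```text
t 9.05 pos [ 0.4399 -0.0941  0.028 ] F [-0.9 -0.5  0.3] op 0.022
xyz mm [ 3.9 -2.4 18. ] rot deg [-0.1  0.2 -0. ]
```

drive_tool --plan '[{"rx": 0,"ry": 0,"rz": 0,"x": 0,"y": -2,"z": 9,"fingers": 0.25},{"rx": 0,"ry": 0,"rz": 0,"x": 2,"y": -2,"z": 17,"fingers": 0.25},{"rx": 0,"ry": 0,"rz": 0,"x": 8,"y": -2,"z": 17,"fingers": 0.25},{"rx": 0,"ry": 0,"rz": 0,"x": 14,"y": -2,"z": 17,"fingers": 0.25},{"rx": 0,"ry": 0,"rz": 0,"x": 19,"y": -2,"z": 17,"fingers": 0.25}]'

```text
time: 9.55
tool_pos: [0.4603, -0.0879, 0.013]
eef_rot: [[0.979, 0.203, 0.001], [0.203, -0.979, -0.0], [0.001, 0.0, -1.0]]
ft_force: [-0.0, -0.5, 0.7]
opening: 0.0221
grip_force: 0.4
```

drive_tool --plan '[{"rx": 0,"ry": 0,"rz": 0,"x": 5,"y": 0,"z": 0,"fingers": 0.25},{"rx": 0,"ry": 0,"rz": 0,"x": 10,"y": 0,"z": 0,"fingers": 0.25},{"rx": 0,"ry": 0,"rz": 0,"x": 15,"y": 0,"z": 0,"fingers": 0.25},{"rx": 0,"ry": 0,"rz": 0,"x": 20,"y": 0,"z": 0,"fingers": 0.25},{"rx": 0,"ry": 0,"rz": 0,"x": 25,"y": 0,"z": 0,"fingers": 0.25}]'

```text
time: 10.05
tool_pos: [0.484, -0.0829, 0.0125]
eef_rot: [[0.979, 0.203, 0.0], [0.203, -0.979, -0.0], [0.0, 0.0, -1.0]]
ft_force: [-0.5, 0.2, 0.1]
opening: 0.0218
grip_force: 0.2
```

```bash
python3 - <<'E'
from h import *
look('side','pics/F.png'); todo(*c2w(-154.5,79),.010,11.7)
p=cv2.imread('pics/F.png'); cv2.imwrite('pics/Fc.png',cv2.resize(p[130:280,230:430],None,fx=4,fy=4))
E
```

```text
side case [ 702.6 -117.7] [163.9 206. ] 11.22 z 0.121
  tilt [ 0.0057 -0.0051  0.1208]
  wedge [551.5 -75. ] [112.2  69. ] 12.84 [[489.1000061035156, -53.900001525878906], [504.5, -121.0999984741211], [613.7999877929688, -96.19999694824219], [598.5, -28.899999618530273]]
  in case frame [[-195.5, 106.0], [-194.1, 37.0], [-81.9, 39.2], [-83.3, 108.2]] centre [-138.7   72.6]
t 10.1 pos [ 0.4848 -0.0826  0.0127] F [0.9 0.  0.8] op 0.022
xyz mm [51.  -0.3  2.7] rot deg [ 0. -0.  0.]
```

View pics/Fc.png

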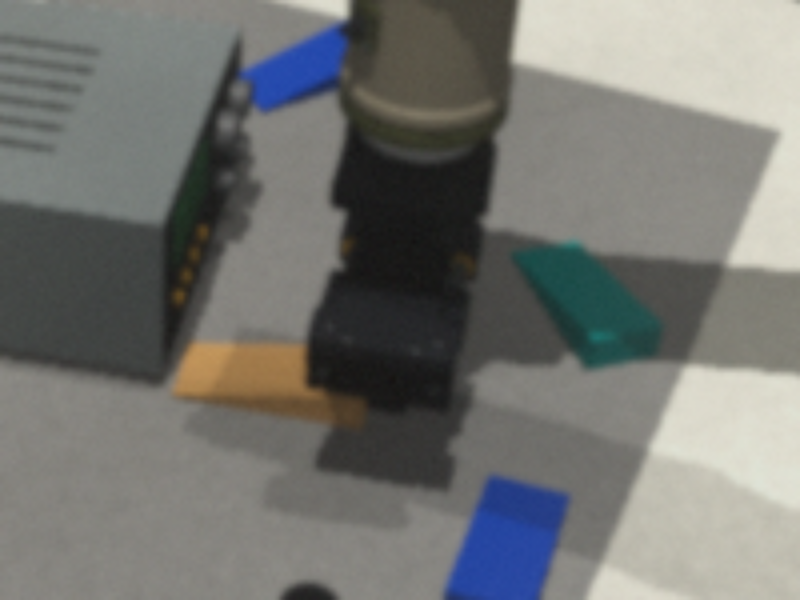

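The wedge's tip (about (180,380) in the crop) is at the front edge, squarely aimed at the corner, with the gripper behind it. I keep pushing.

drive_tool --plan '[{"rx": 0,"ry": 0,"rz": 0,"x": 5,"y": 0,"z": 0,"fingers": 0.25},{"rx": 0,"ry": 0,"rz": 0,"x": 10,"y": 0,"z": 0,"fingers": 0.25},{"rx": 0,"ry": 0,"rz": 0,"x": 15,"y": 0,"z": 0,"fingers": 0.25},{"rx": 0,"ry": 0,"rz": 0,"x": 20,"y": 0,"z": 0,"fingers": 0.25},{"rx": 0,"ry": 0,"rz": 0,"x": 25,"y": 0,"z": 0,"fingers": 0.25}]'

```text
time: 10.6
tool_pos: [0.5085, -0.0778, 0.0125]
eef_rot: [[0.979, 0.203, 0.0], [0.203, -0.979, -0.0], [0.0, 0.0, -1.0]]
ft_force: [-0.7, 0.1, -0.2]
opening: 0.0216
grip_force: 0.1
```

drive_tool --plan '[{"rx": 0,"ry": 0,"rz": 0,"x": 4,"y": 0,"z": 0,"fingers": 0.25},{"rx": 0,"ry": 0,"rz": 0,"x": 8,"y": 0,"z": 0,"fingers": 0.25},{"rx": 0,"ry": 0,"rz": 0,"x": 12,"y": 0,"z": 0,"fingers": 0.25},{"rx": 0,"ry": 0,"rz": 0,"x": 15,"y": 0,"z": 0,"fingers": 0.25},{"rx": 0,"ry": 0,"rz": 0,"x": 17,"y": 0,"z": 0,"fingers": 0.25}]'

```text
time: 11.1
tool_pos: [0.5251, -0.0743, 0.0125]
eef_rot: [[0.979, 0.203, 0.0], [0.203, -0.979, -0.0], [0.0, 0.0, -1.0]]
ft_force: [-1.2, 0.2, 0.3]
opening: 0.0216
grip_force: 0.1
```

```bash
python3 - <<'E'
from h import *
todo(*c2w(-154.5,79),.010,11.7); look('side')
E
```

```text
t 11.1 pos [ 0.5251 -0.0743  0.0125] F [-1.2  0.2  0.3] op 0.022
xyz mm [ 9.9 -0.4  2.5] rot deg [ 0. -0.  0.]
side case [ 701.9 -116.9] [162.5 207.7] 11.42 z 0.1211
  tilt [ 0.0053 -0.0041  0.1209]
  wedge [589.9 -44. ] [81.1 93.1] 54.37 [[528.4000244140625, -49.79999923706055], [604.0999755859375, -104.0999984741211], [651.2999877929688, -38.20000076293945], [575.5999755859375, 16.100000381469727]]
  in case frame [[-156.2, 102.0], [-93.0, 33.5], [-33.4, 88.5], [-96.6, 156.9]] centre [-94.8  95.2]
```

drive_tool --plan '[{"rx": 0,"ry": 0,"rz": 0,"x": 2,"y": 0,"z": 0,"fingers": 0.25},{"rx": 0,"ry": 0,"rz": 0,"x": 3,"y": 0,"z": 0,"fingers": 0.25},{"rx": 0,"ry": 0,"rz": 0,"x": 4,"y": 0,"z": 0,"fingers": 0.25},{"rx": 0,"ry": 0,"rz": 0,"x": 5,"y": 0,"z": 0,"fingers": 0.25},{"rx": 0,"ry": 0,"rz": 0,"x": 6,"y": 0,"z": 0,"fingers": 0.25}]'

```text
time: 11.65
tool_pos: [0.5307, -0.0732, 0.0126]
eef_rot: [[0.979, 0.203, 0.0], [0.203, -0.979, -0.0], [0.0, 0.0, -1.0]]
ft_force: [-0.1, -0.2, 0.0]
opening: 0.0216
grip_force: 0.1
```

drive_tool --plan '[{"rx": 0,"ry": 0,"rz": 0,"x": 0.5,"y": 0,"z": 0,"fingers": 0.25},{"rx": 0,"ry": 0,"rz": 0,"x": 1,"y": 0,"z": 0,"fingers": 0.25},{"rx": 0,"ry": 0,"rz": 0,"x": 1.5,"y": 0,"z": 0,"fingers": 0.25},{"rx": 0,"ry": 0,"rz": 0,"x": 2,"y": 0,"z": 0,"fingers": 0.25}]'

```text
time: 12.05
tool_pos: [0.5326, -0.0728, 0.0125]
eef_rot: [[0.979, 0.203, 0.0], [0.203, -0.979, -0.0], [0.0, 0.0, -1.0]]
ft_force: [0.5, 0.5, -0.9]
opening: 0.0217
grip_force: 0.1
```

```bash
python3 - <<'E'
from h import *
todo(*c2w(-154.5,79),.010,11.7); look('side')
E
```

```text
t 12.05 pos [ 0.5326 -0.0728  0.0125] F [ 0.5  0.5 -0.9] op 0.022
xyz mm [ 2.2 -0.4  2.5] rot deg [ 0. -0.  0.]
side case [ 702.2 -116.9] [162.6 205.7] 11.44 z 0.121
  tilt [ 0.0066 -0.0057  0.1208]
  wedge [599.  -64.8] [112.6  67.3] 10.64 [[537.5, -42.099998474121094], [549.9000244140625, -108.30000305175781], [660.5, -87.5], [648.0999755859375, -21.299999237060547]]
  in case frame [[-145.7, 107.7], [-147.0, 40.3], [-34.4, 38.3], [-33.2, 105.6]] centre [-90.1  73. ]
```

drive_tool --plan '[{"rx": 0,"ry": 0,"rz": 0,"x": 0.5,"y": 0,"z": 0,"fingers": 0.25},{"rx": 0,"ry": 0,"rz": 0,"x": 1,"y": 0,"z": 0,"fingers": 0.25},{"rx": 0,"ry": 0,"rz": 0,"x": 1.5,"y": 0,"z": 0,"fingers": 0.25}]'

```text
time: 12.4
tool_pos: [0.5341, -0.0725, 0.0125]
eef_rot: [[0.979, 0.203, 0.0], [0.203, -0.979, -0.0], [0.0, 0.0, -1.0]]
ft_force: [-1.2, 0.3, -1.0]
opening: 0.0219
grip_force: 0.1
```

drive_tool --plan '[{"rx": 0,"ry": 0,"rz": 0,"x": 0.4,"y": 0,"z": 0,"fingers": 0.25},{"rx": 0,"ry": 0,"rz": 0,"x": 0.8,"y": 0,"z": 0,"fingers": 0.25}]'

```text
time: 12.6
tool_pos: [0.5348, -0.0724, 0.0125]
eef_rot: [[0.979, 0.203, -0.0], [0.203, -0.979, -0.0], [-0.0, 0.0, -1.0]]
ft_force: [-0.5, 0.5, -0.1]
opening: 0.0218
grip_force: 0.5
```

```bash
python3 - <<'E'
from h import *
todo(*c2w(-154.5,79),.010,11.7)
E
```

```text
t 12.6 pos [ 0.5348 -0.0724  0.0125] F [-0.5  0.5 -0.1] op 0.022
xyz mm [-0.  -0.4  2.5] rot deg [ 0.  0. -0.]
```

drive_tool --plan '[{"rx": 0,"ry": 0,"rz": 0,"x": 0.4,"y": 0,"z": 0,"fingers": 0.25},{"rx": 0,"ry": 0,"rz": 0,"x": 0.8,"y": 0,"z": 0,"fingers": 0.25}]'

```text
time: 12.8
tool_pos: [0.5352, -0.0723, 0.0124]
eef_rot: [[0.979, 0.203, -0.001], [0.203, -0.979, -0.0], [-0.001, 0.0, -1.0]]
ft_force: [-3.8, -0.1, 2.2]
opening: 0.0217
grip_force: 1.6
```

drive_tool --plan '[{"rx": 0,"ry": 0,"rz": 0,"x": 0.4,"y": 0,"z": 0,"fingers": 0.25},{"rx": 0,"ry": 0,"rz": 0,"x": 0.8,"y": 0,"z": 0,"fingers": 0.25}]'

```text
time: 13.0
tool_pos: [0.5357, -0.0723, 0.0124]
eef_rot: [[0.979, 0.203, -0.002], [0.203, -0.979, -0.0], [-0.002, 0.0, -1.0]]
ft_force: [-6.0, -0.9, 3.6]
opening: 0.0218
grip_force: 3.2
```

```bash
python3 - <<'E'
from h import *
todo(*c2w(-154.5,79),.010,11.7); look('side')
E
```

```text
t 13.0 pos [ 0.5357 -0.0723  0.0124] F [-6.  -0.9  3.6] op 0.022
xyz mm [-0.9 -0.5  2.4] rot deg [ 0.   0.1 -0. ]
side case [ 701.9 -117.8] [162.1 207. ] 11.39 z 0.1211
  tilt [ 0.0063 -0.0051  0.1209]
  wedge [599.9 -41.7] [82.3 89.8] 54.21 [[539.2999877929688, -48.79999923706055], [612.2000122070312, -101.4000015258789], [660.4000244140625, -34.599998474121094], [587.5, 18.0]]
  in case frame [[-145.2, 100.7], [-84.5, 34.5], [-23.9, 90.1], [-84.6, 156.4]] centre [-84.6  95.4]
```

The push force rises sharply right where snug contact was expected. A touch more, then back off.

drive_tool --plan '[{"rx": 0,"ry": 0,"rz": 0,"x": 0.4,"y": 0,"z": 0,"fingers": 0.25},{"rx": 0,"ry": 0,"rz": 0,"x": 0.5,"y": 0,"z": 0,"fingers": 0.25}]'

```text
time: 13.25
tool_pos: [0.5358, -0.0722, 0.0123]
eef_rot: [[0.979, 0.203, -0.002], [0.203, -0.979, -0.0], [-0.002, -0.0, -1.0]]
ft_force: [-7.7, -0.9, 4.9]
opening: 0.0217
grip_force: 3.8
```

drive_tool --plan '[{"rx": 0,"ry": 0,"rz": 0,"x": -4,"y": 0,"z": 0,"fingers": 0.25},{"rx": 0,"ry": 0,"rz": 0,"x": -15,"y": 0,"z": 0,"fingers": 0.25},{"rx": 0,"ry": 0,"rz": 0,"x": -50,"y": 0,"z": -25,"fingers": 0},{"rx": 0,"ry": 0,"rz": 0,"x": -90,"y": 0,"z": -50,"fingers": 0},{"rx": 0,"ry": 0,"rz": 0,"x": -100,"y": 0,"z": -100,"fingers": 0}]'

```text
time: 13.75
tool_pos: [0.4327, -0.0927, 0.109]
eef_rot: [[0.98, 0.201, -0.008], [0.201, -0.98, 0.001], [-0.008, -0.003, -1.0]]
ft_force: [0.7, -0.1, 0.4]
opening: 0.0055
grip_force: 0.0
```

```bash
python3 - <<'E'
from h import *
look('top'); look('side','pics/G.png'); todo(*c2w(-90,80),.16,11.7); tops()
p=cv2.imread('pics/G.png'); cv2.imwrite('pics/Gc.png',cv2.resize(p[110:260,190:390],None,fx=4,fy=4))
E
```

```text
top case [ 702.4 -118.6] [162.2 200.8] 11.6 z 0.1217
  tilt [ 0.0036 -0.0007  0.1216]
  wedge [583.5 -62.6] [77.9 48.2] 11.32 [[540.5, -46.599998474121094], [550.0, -93.80000305175781], [626.4000244140625, -78.5999984741211], [616.9000244140625, -31.299999237060547]]
  in case frame [[-143.6, 102.7], [-143.9, 54.5], [-66.0, 54.0], [-65.7, 102.2]] centre [-104.8   78.3]
side case [ 702.4 -117.6] [163.2 204.6] 11.31 z 0.1211
  tilt [ 0.0062 -0.0052  0.1209]
  wedge [602.2 -70.4] [112.8  78.5] 10.46 [[539.5999755859375, -42.099998474121094], [553.9000244140625, -119.19999694824219], [664.7999877929688, -98.69999694824219], [650.5999755859375, -21.600000381469727]]
  in case frame [[-143.6, 107.3], [-145.3, 28.8], [-32.5, 26.4], [-30.8, 104.9]] centre [-88.   66.8]
t 13.85 pos [ 0.4406 -0.0934  0.1169] F [0.1 0.5 0. ] op 0.002
xyz mm [161.3  -2.9 -41.9] rot deg [ 0.3 -0.4 -0.1]
top -60 -80 65 121.3
top 60 -80 61 121.5
top 60 80 62 121.3
top 0 80 64 121.7
top -60 70 65 122.2
side -60 -80 38 121.0
side 60 -80 41 120.8
side 60 80 44 121.0
side 0 80 53 121.7
side -60 70 48 121.1
```

View pics/Gc.png

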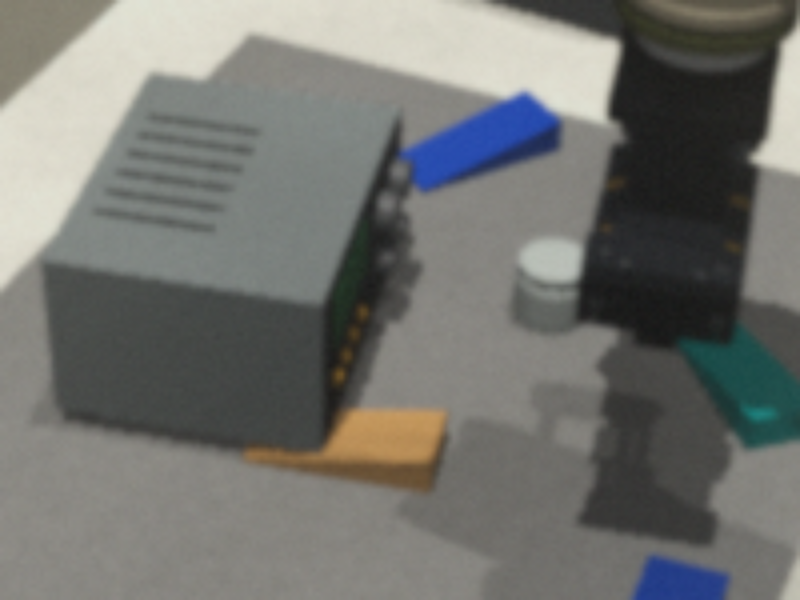

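The wedge sits square under the corner: tip at (248,455) and back at (440,450) in the crop. The case is level. Now the proving press: up and over the same spot.

drive_tool --plan '[{"rx": 0,"ry": 0,"rz": 0,"x": 0,"y": -3,"z": -45,"fingers": 0},{"rx": 0,"ry": 0,"rz": 0,"x": 45,"y": -3,"z": -50,"fingers": 0},{"rx": 0,"ry": 0,"rz": 0,"x": 90,"y": -3,"z": -45,"fingers": 0},{"rx": 0,"ry": 0,"rz": 0,"x": 135,"y": -3,"z": -40,"fingers": 0},{"rx": 0,"ry": 0,"rz": 0,"x": 170,"y": -3,"z": -35,"fingers": 0}]'

```text
time: 14.45
tool_pos: [0.6067, -0.0537, 0.1445]
eef_rot: [[0.979, 0.203, -0.001], [0.203, -0.979, 0.001], [-0.001, -0.001, -1.0]]
ft_force: [1.0, 0.5, 0.9]
opening: 0.0006
grip_force: 0.0
```

drive_tool --plan '[{"rx": 0,"ry": 0,"rz": 0,"x": 12,"y": 0,"z": 0,"fingers": 0},{"rx": 0,"ry": 0,"rz": 0,"x": 16,"y": 0,"z": 5,"fingers": 0},{"rx": 0,"ry": 0,"rz": 0,"x": 16,"y": 0,"z": 8,"fingers": 0}]'

```text
time: 14.75
tool_pos: [0.62, -0.0511, 0.1366]
eef_rot: [[0.979, 0.203, -0.002], [0.203, -0.979, 0.001], [-0.002, -0.001, -1.0]]
ft_force: [-0.2, 0.1, -0.1]
opening: 0.0004
grip_force: 0.0
```

```bash
python3 - <<'E'
from h import *
todo(*c2w(-65,80),.122,11.7)
E
```

```text
t 14.75 pos [ 0.62   -0.0511  0.1366] F [-0.2  0.1 -0.1] op 0.0
xyz mm [ 1.7  2.1 14.6] rot deg [-0.1  0.1  0. ]
```

drive_tool --plan '[{"rx": 0,"ry": 0,"rz": 0,"x": 2,"y": 2,"z": 7,"fingers": 0},{"rx": 0,"ry": 0,"rz": 0,"x": 2,"y": 2,"z": 11,"fingers": 0},{"rx": 0,"ry": 0,"rz": 0,"x": 2,"y": 2,"z": 13,"fingers": 0},{"rx": 0,"ry": 0,"rz": 0,"x": 2,"y": 2,"z": 14.5,"fingers": 0},{"rx": 0,"ry": 0,"rz": 0,"x": 2,"y": 2,"z": 16,"fingers": 0}]'

```text
time: 15.25
tool_pos: [0.6231, -0.0531, 0.1228]
eef_rot: [[0.979, 0.203, 0.001], [0.203, -0.979, -0.0], [0.0, 0.0, -1.0]]
ft_force: [0.5, -0.6, 0.2]
opening: 0.0005
grip_force: 0.0
```

drive_tool --plan '[{"rx": 0,"ry": 0,"rz": 0,"x": 0,"y": 0,"z": 0.5,"fingers": 0},{"rx": 0,"ry": 0,"rz": 0,"x": 0,"y": 0,"z": 1,"fingers": 0}]'

```text
time: 15.45
tool_pos: [0.6231, -0.0531, 0.1225]
eef_rot: [[0.979, 0.203, 0.0], [0.203, -0.979, -0.0], [0.0, 0.0, -1.0]]
ft_force: [-5.7, -0.7, 10.7]
opening: 0.0003
grip_force: 5.1
```

```bash
python3 - <<'E'
from h import *
todo(*c2w(-65,80),.122,11.7)
E
```

```text
t 15.45 pos [ 0.6231 -0.0531  0.1225] F [-5.7 -0.7 10.7] op 0.0
xyz mm [-0.9 -0.4  0.5] rot deg [ 0. -0. -0.]
```

drive_tool --plan '[{"rx": 0,"ry": 0,"rz": 0,"x": -0.5,"y": 0,"z": 0.5,"fingers": 0},{"rx": 0,"ry": 0,"rz": 0,"x": -0.8,"y": 0,"z": 1,"fingers": 0},{"rx": 0,"ry": 0,"rz": 0,"x": -0.8,"y": 0,"z": 1,"fingers": 0},{"rx": 0,"ry": 0,"rz": 0,"x": -0.8,"y": 0,"z": 1,"fingers": 0}]'

```text
time: 15.85
tool_pos: [0.6231, -0.0531, 0.1225]
eef_rot: [[0.979, 0.203, 0.002], [0.203, -0.979, -0.0], [0.002, 0.001, -1.0]]
ft_force: [-4.4, -0.7, 12.0]
opening: 0.0003
grip_force: 5.7
```

```bash
python3 - <<'E'
from h import *
todo(*c2w(-65,80),.122,11.7); tops()
E
```

```text
t 15.85 pos [ 0.6231 -0.0531  0.1225] F [-4.4 -0.7 12. ] op 0.0
xyz mm [-0.9 -0.4  0.4] rot deg [ 0.  -0.1  0. ]
top -60 -80 67 121.9
top 60 -80 62 121.8
side 60 -80 34 121.0
side 60 80 49 121.1
side 0 80 39 121.2
```

drive_tool --plan '[{"rx": 0,"ry": 0,"rz": 0,"x": -0.5,"y": 0,"z": 1,"fingers": 0},{"rx": 0,"ry": 0,"rz": 0,"x": -1,"y": 0,"z": 1.5,"fingers": 0},{"rx": 0,"ry": 0,"rz": 0,"x": -1,"y": 0,"z": 1.5,"fingers": 0},{"rx": 0,"ry": 0,"rz": 0,"x": -1,"y": 0,"z": 1.5,"fingers": 0},{"rx": 0,"ry": 0,"rz": 0,"x": -1,"y": 0,"z": 1.5,"fingers": 0}]'

```text
time: 16.45
tool_pos: [0.623, -0.0531, 0.1223]
eef_rot: [[0.979, 0.203, 0.005], [0.203, -0.979, -0.0], [0.005, 0.001, -1.0]]
ft_force: [-4.5, 0.1, 18.8]
opening: 0.0005
grip_force: 9.4
```

```bash
python3 - <<'E'
from h import *
todo(*c2w(-65,80),.122,11.7); tops()
E
```

```text
t 16.45 pos [ 0.623  -0.0531  0.1223] F [-4.5  0.1 18.8] op 0.001
xyz mm [-0.8 -0.4  0.3] rot deg [ 0.1 -0.3  0. ]
top -60 -80 67 121.4
top 60 -80 60 121.8
side 60 -80 37 121.3
side 60 80 47 121.2
side 0 80 38 121.2
```

About 19 N and the corner does not give. I lift straight off and move clear.

drive_tool --plan '[{"rx": 0,"ry": 0,"rz": 0,"x": -0.5,"y": 0,"z": -3,"fingers": 0},{"rx": 0,"ry": 0,"rz": 0,"x": 0,"y": 0,"z": -10,"fingers": 0},{"rx": 0,"ry": 0,"rz": 0,"x": 0,"y": 0,"z": -40,"fingers": 0},{"rx": 0,"ry": 0,"rz": 0,"x": -20,"y": 0,"z": -80,"fingers": 0},{"rx": 0,"ry": 0,"rz": 0,"x": -60,"y": 0,"z": -100,"fingers": 0}]'

```text
time: 17.05
tool_pos: [0.5641, -0.0645, 0.2219]
eef_rot: [[0.979, 0.204, 0.004], [0.204, -0.979, 0.001], [0.004, -0.0, -1.0]]
ft_force: [0.5, -0.5, 1.1]
opening: 0.0003
grip_force: 0.0
```

drive_tool --plan '[{"rx": 0,"ry": 0,"rz": 0,"x": -45,"y": 0,"z": 0,"fingers": 0},{"rx": 0,"ry": 0,"rz": 0,"x": -90,"y": 20,"z": 0,"fingers": 0},{"rx": 0,"ry": 0,"rz": 0,"x": -120,"y": 50,"z": 0,"fingers": 0},{"rx": 0,"ry": 0,"rz": 0,"x": -130,"y": 70,"z": 0,"fingers": 0},{"rx": 0,"ry": 0,"rz": 0,"x": -130,"y": 70,"z": 0,"fingers": 0}]'

```text
time: 17.55
tool_pos: [0.448, -0.164, 0.2194]
eef_rot: [[0.98, 0.197, 0.0], [0.197, -0.98, -0.001], [-0.0, 0.001, -1.0]]
ft_force: [0.6, 0.3, -0.6]
opening: 0.0008
grip_force: 0.0
```

drive_tool --plan '[{"rx": 0,"ry": 0,"rz": 0,"x": 0,"y": 0,"z": 0,"fingers": 0},{"rx": 0,"ry": 0,"rz": 0,"x": 0,"y": 0,"z": 0,"fingers": 0}]'

```text
time: 17.75
tool_pos: [0.4499, -0.1593, 0.2191]
eef_rot: [[0.979, 0.204, 0.0], [0.204, -0.979, 0.0], [0.0, -0.0, -1.0]]
ft_force: [0.5, 0.3, -0.3]
opening: 0.0007
grip_force: 0.0
```

```bash
python3 - <<'E'
from h import *
look('top'); look('side','pics/H.png'); tops(); todo(*c2w(-65,80),.122,11.7)
p=cv2.imread('pics/H.png'); cv2.imwrite('pics/Hc.png',cv2.resize(p[110:320,170:450],None,fx=2.8,fy=2.8))
E
```

```text
top case [ 702.5 -118.2] [164.5 200.1] 11.66 z 0.1217
  tilt [0.0022 0.     0.1216]
  wedge [596.3 -59.2] [104.2  47.7] 12.41 [[540.2999877929688, -47.20000076293945], [550.5999755859375, -93.69999694824219], [652.2999877929688, -71.30000305175781], [642.0999755859375, -24.799999237060547]]
  in case frame [[-144.0, 102.1], [-143.4, 54.5], [-39.2, 55.8], [-39.8, 103.4]] centre [-91.6  79. ]
side case [ 701.9 -117.7] [162.1 207.5] 11.54 z 0.1211
  tilt [ 0.0059 -0.0048  0.1209]
  wedge [603.1 -67.8] [113.   77.2] 13.75 [[539.0, -43.70000076293945], [557.4000244140625, -118.69999694824219], [667.0999755859375, -91.9000015258789], [648.7999877929688, -16.899999618530273]]
  in case frame [[-144.5, 105.8], [-141.8, 28.6], [-28.9, 32.7], [-31.6, 109.8]] centre [-86.7  69.2]
top -60 -80 65 121.9
top 60 -80 61 122.2
top 60 80 62 121.7
top 0 80 65 121.5
top -60 70 65 121.4
side -60 -80 40 121.1
side 60 -80 37 121.1
side 60 80 52 121.0
side 0 80 47 121.4
side -60 70 53 121.1
t 17.95 pos [ 0.4498 -0.1597  0.219 ] F [-0.3 -0.3  0.6] op 0.001
xyz mm [190.6 -69.4  97. ] rot deg [-0.   0.   0.1]
```

View pics/Hc.png

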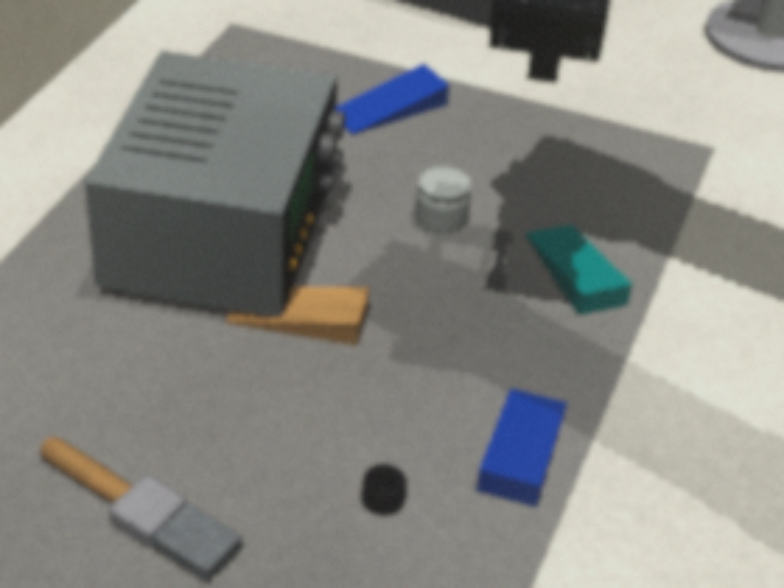

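The final picture shows the wedge square under the corner (tip (230,318), back (362,315)). The case is level and in place, the tin, collar and brush are undisturbed, and the arm is clear.

```bash
python3 -c "
from workcell import workorder
print(workorder.sign_off())"
```

```text
the job is handed in; nothing more can be done
None
```

Job handed in: the case rocked and came back, the wedge is snug and square under the near-left corner with the case level and unmoved, a 19 N press there gave no movement, and the arm is clear.

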